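Reset the sprung label stop to its middle notch

ROBOT

A 6-joint arm with a two-finger parallel gripper is mounted at the origin on the work surface; the furniture and walls round the work are solid. World frame = base frame: x ahead of the robot, y to its left, z up, the work surface at z = 0. Lengths are in m, angles in rad, forces in N, time in s.
With the tool pointing down it reaches from about 0.375 to 0.975 m from the base axis. Payload 3.8 kg.
Tool frame: the origin (TCP) lies at the very end of the fingers, on their centre line; the grasp point (between the pads) lies arm.grip_depth behind it (arm.grip_depth is the distance from the TCP to the grasp point, in m); z points along the fingers, y is the line along which they close (so a half turn about z gives the same grasp; the last joint's range is limited). The gripper opens to 85 mm and grips with 20 to 120 N. Pads are 22 mm wide; open, the fingers measure 114 mm over their backs; the gripper's body (76 mm by 85 mm) begins 54 mm behind the grasp point. The pads swing forward as they close: fully open they stand 13 mm farther back than shut.
Start: joints at [-1.177, 0.264, 1.604, -0, 1.274, -0.037], TCP at [0.282, -0.613, 0.231] pointing down, gripper open.
Joint ranges: [-2.63, 2.63], [-0.94, 2.18], [0.31, 2.57], [-1.31, 4.45], [0, 2.66], [-2.55, 2.55]. Speed limits (rad/s): [2.57, 2.57, 3.14, 3.14, 3.14, 3.14].

INTERFACE

Orientations are given as a unit quaternion [w, x, y, z].
In Python, from rig import sensors, optics, workorder, arm gives the robot as it stands.
- The arm moves only by the shell command python3 -m creep 'ROWS' [FORCE]. ROWS is JSON, a list that holds one entry, the list of rows, each a list of 7 numbers: the shift along the tool's x, y, z in mm, then the turn, a rotation vector about the tool's x, y, z in degrees, then the closure, from 0 (fully open) to 1 (shut). In form: [[[dx, dy, dz, ax, ay, az, jaw], ...]]. A call has 1 to 5 rows; each row shifts and turns the commanded pose from where the row before left it, along the tool's axes as they then stand; what a row does not reach is not made up. A row lasts 1/12 s, in which the tool goes at most 41.7 mm and 7.16 degrees, less where a joint would pass 70% of its speed; a pose out of reach is approached as far as the arm can. A call is refused whole if a number of a shift passes 41.7 or a number of a turn 7.16, either way. A call with a gripper value outside its range is refused whole. The fingers move at their own pace and stop on an object; FORCE is the grip in N (left out, the last holds). Time passes only in rows, so rows that do not move let the fingers close. It gives the time, the measured TCP pose, the force and the opening at its end, in the units of the state.
- sensors.get_state(): the state, without advancing time (a new reading comes with each control period).
- optics.read_camera(name): name is "side" or "top" or "wrist"; returns the picture (400x640x3 uint8, red, green, blue); there is no depth.
- optics.camera_info(name): a dict with "fx", "fy", "cx", "cy" (pixels), "k1" (the pictures are not rectified: a ray, as slopes to the right and down, at radius r is drawn at 1 + k1 r^2 times it, then the intrinsics apply), "eye" and "rotation" of the camera in the world. Camera axes: x right, y down, z forward; pixel columns grow to the right and rows downward; lengths in m; the calibration is good to about 2 mm. A picture is of the moment at which its call begins: read the wrist's pose just before it. camera_info takes no time and is no camera call; for the wrist camera it gives the pose at the moment of the call.
- workorder.sign_off(): hands the job in, once; it reports no verdict.
The state is a dict: "t": time; "joints": joint angles; "dq": joint speeds; "tau": joint torques, N m; "ee_pos": TCP position; "tcp_rot": TCP orientation; "wrist_force": force on the tool from outside, world axes, zero at the start; "torque": the same for the moment, N m; "width": opening from 0.0 (shut) to 1.0 (fully open).
Only numpy, scipy, OpenCV 4.12 (cv2) and the standard library are available. Lean on these libraries where they do the work, as an engineer would, in place of code of your own. Each camera call takes 0.05 s, during which the arm holds its last target. There are 200 camera calls.

TASK

The sprung label stop is still latched at its far notch. Press the red key down until the blue slide has sprung fully home and let the key come up again; then push the blue plate away past the middle stop, not as far as the far one, and let go so that the slide springs back and stays latched on the middle stop. Use fingertips or the outside of the fingers only: grip and lift nothing, keep your fingers off the steel back of the blue plate, and leave the things standing around where they are.

Things in the scene. Friction and masses are not known exactly. Their poses are not given: they have to be found in the camera images.
- label_stop: grey base plate 200 x 200 x 8 mm, fixed. Origin: centre of its underside; x = push direction (away from the robot), z up. The slide runs between rails (26 mm high) along y = +43 mm; a brass catch bar with two wedge stops, green middle and orange far (tops 35 mm high), runs along y = -25 mm. The blue plate (top 78 mm) is its highest part
- stop_slide (a joint): slide travel, m: 0 fully home (nearest the robot), 0.035 latched on the middle stop, 0.070 on the far stop (start), 0.080 end. A spring pulls it home (4 N at home, 10 N at the end). Pushed out it rides over a stop (some 3 N more), which snaps up behind it; let go, it springs back onto the last stop passed. With the key down it runs home in about 0.3 s
- push_face (a point): middle of the front face of the blue push plate, moves with the slide. Face normal to x of label_stop, 96 mm wide along y, 28 to 78 mm above the table; this point is 55 mm up and, slide home, at x = -85, y = +43 mm of label_stop. Plate and steel back together are 20 mm thick. The base runs on 15 mm in front of the home position
- slide_back (a point): middle of the steel back of the blue plate and the cross arm behind it that rests on the stops; it moves with the slide and must not be touched by the fingers. This point is 20 mm behind point push_face
- key_top (a point): centre of the top of the round red key, 32 mm across, 44 mm above the table when up, at x = +26 mm, y = -80 mm of the label stop; it goes straight down with the key. Free space 50 mm round it towards the slide
- catch_bar (a joint): how far the red key (and the brass bar) is pressed, in m: 0 = up, 0.009 = bottom. The slide is set free from about 0.006. The key springs up by itself; it takes about 3 N to start and 8 N at the bottom. It also dips by up to 5 mm when the slide rides over a stop
- check_weight: small cream check weight with a knob, 38 x 38 x 50 mm, loose; a bystander, to be left where it stands. Origin at the centre of its underside
- label_roll: white roll of labels lying flat, 68 mm across, 34 mm high, loose; a bystander, to be left where it stands. Origin at the centre of its underside
- tag_carton: small printed cardboard box, 39 x 86 x 57 mm, loose; a bystander, to be left where it stands. Origin at the centre of its underside
- cheese: ochre pear-shaped cheese with a band, 119 mm across, 138 mm high, loose; a bystander, to be left where it stands. Origin at the centre of its underside
- masking_tape: flat ring of beige masking tape, 103 mm across, 25 mm high, loose; a bystander, to be left where it stands. Origin at the centre of its underside
- ink: small brown dropper bottle, 33 mm across, 102 mm high, loose; a bystander, to be left where it stands. Origin at the centre of its underside

How it is judged:
On the way, in this order (a step that is already met when the one before it is completed fails the run):
1. the key has been pressed and the slide has sprung fully home (within 3 mm) (value of joint stop_slide below 0.003 m), for 0.1 s.
2. the slide has been pushed out past the middle stop, the key being up (value of joint stop_slide above 0.036 m and value of joint catch_bar below 0.003 m), for 0.05 s.
At the end, for the whole second after the job is handed in: the slide rests latched on the middle stop (travel 35 mm, within 3 mm), still, with the key up (within 2 mm) (value of joint stop_slide between 0.032 and 0.038 m and value of joint catch_bar below 0.002 m and velocity of joint stop_slide between -0.01 and 0.01 m/s); the robot touches nothing.
It fails at once if the fingers touch the steel back of the blue plate or its cross arm (slide pinched or pulled) (contact force between the fingers and slide_back_plate above 1 N or contact force between the fingers and slide_back_web above 1 N or contact force between the fingers and slide_cross_arm above 1 N).
It fails at once if a bystander is moved by more than 15 mm or lifted (distance of any of check_weight, label_roll, tag_carton, cheese, masking_tape, ink from where it was at the start of the episode above 0.015 m).
It also fails if it takes over 48 s, if anything falls off the work surface, if the arm or the gripper's body presses on something with over 40 N, if the wrist force passes 120 N, or if a joint passes its speed limit or range.

## Working session

There is one attempt and no reset: what is moved stays moved. The work goes in short steps, Python scripts to look and compute and a shell command to move; the robot and the scene stay as the last step left them, time stands still between calls to the robot, and variables do not carry over. Pictures are saved under pics/ and viewed, on a budget of 10 in all, crops included, one or two more only if the job needs it, and the job is handed in when it is done.

```bash
mkdir -p pics; ls; python3 - <<'E'
from rig import sensors, optics, arm
import cv2
for n in ("top","side"):
    im=optics.read_camera(n); cv2.imwrite(f"pics/{n}0.png",im[:,:,::-1]); 
    print(n,optics.camera_info(n))
print(sensors.get_state(), arm.grip_depth)
E
```

```text
pics
top {'fx': 427.4787149838222, 'fy': 427.4787149838222, 'cx': 321.85855013357326, 'cy': 197.87193104325993, 'k1': -0.10946363307479974, 'eye': array([0.20679671, 0.09595225, 1.311783  ]), 'rotation': array([ 0.07633724, -0.68450006,  0.72034297, -0.08208718])}
side {'fx': 381.1150664468377, 'fy': 381.1150664468377, 'cx': 324.57296317268873, 'cy': 204.73525098140001, 'k1': -0.05256999262614131, 'eye': array([ 0.43083183, -0.86782301,  0.4280321 ]), 'rotation': array([-0.57351549,  0.81886778, -0.02310044,  0.00138261])}
{'t': 0.1, 'joints': array([-1.17690364e+00,  2.64741366e-01,  1.60524106e+00,  7.47076356e-06,
        1.27365995e+00, -3.68842165e-02]), 'dq': array([ 0.0023292 , -0.00168427, -0.00352251,  0.00086044,  0.00062091,
        0.00021186]), 'tau': array([-6.59807756e-05, -5.16706860e+01, -3.68590164e+01, -1.03598973e-04,
        6.33560034e-03, -3.56032601e-06]), 'ee_pos': array([ 0.28162573, -0.61272949,  0.23004171]), 'tcp_rot': array([-1.00921486e-03,  9.76893167e-01,  2.13725736e-01, -1.78459021e-04]), 'wrist_force': array([-0.19693245,  0.85037877,  0.68350449]), 'torque': array([-0.03825382, -0.00817656,  0.01341361]), 'width': 0.996386138145567} 0.0187
```

View pics/top0.png

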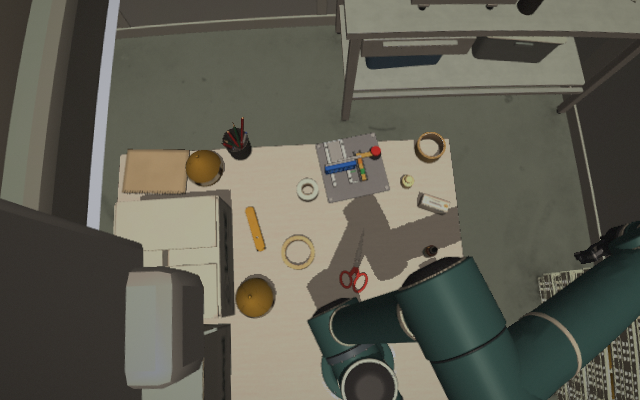

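View pics/side0.png

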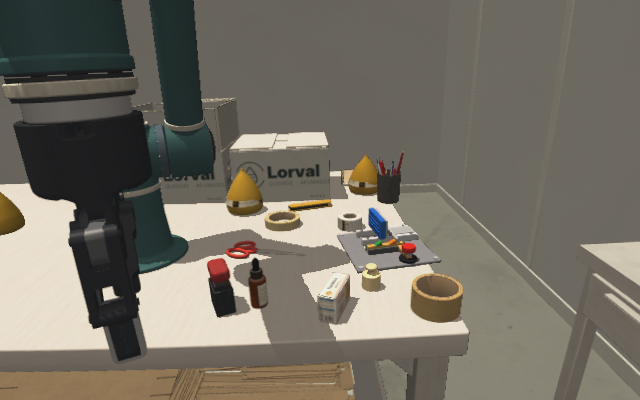

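The top view shows the label stop at about (352,167), with the key at (376,153) and the blue plate at (341,168). The weight (407,181), carton (433,203), label roll (308,189) and ink (429,251) stand around it. I'll take an enlarged crop for the corners.

```bash
cat > h.py <<'E'
import numpy as np, cv2
from scipy.spatial.transform import Rotation as R
from rig import optics
def cam(n):
    c=optics.camera_info(n); q=c['rotation']; return c,R.from_quat([q[1],q[2],q[3],q[0]]).as_matrix()
def ray(px,c,M):
    d=np.array([(px[0]-c['cx'])/c['fx'],(px[1]-c['cy'])/c['fy']]); u=d.copy()
    for _ in range(20): u=d/(1+c['k1']*(u@u))
    return M@np.array([*u,1])
def toplane(px,z,c,M):
    r=ray(px,c,M); return c['eye']+r*(z-c['eye'][2])/r[2]
def proj(P,c,M):
    p=M.T@(np.asarray(P)-c['eye']); u=p[:2]/p[2]; u=u*(1+c['k1']*(u@u))
    return np.array([c['fx']*u[0]+c['cx'],c['fy']*u[1]+c['cy']])
E
python3 - <<'E'
from h import *
im=cv2.imread('pics/top0.png'); cv2.imwrite('pics/top0c.png',cv2.resize(im[125:215,290:460],None,fx=4.7,fy=4.7,interpolation=cv2.INTER_CUBIC))
for n in("top","side"):
    c,M=cam(n); im=cv2.imread(f'pics/{n}0.png').astype(int); b,g,r=im[...,0],im[...,1],im[...,2]
    for nm,m,z in(("red",(r>130)&(g<60)&(b<70),.044),("blue",(b>110)&(r<80)&(g<110),.078)):
        k,_,s,ce=cv2.connectedComponentsWithStats(m.astype('uint8'))
        for i in range(1,k):
            if s[i][4]>15: print(n,nm,s[i],ce[i].round(1),toplane(ce[i],z,c,M).round(3))
E
```

```text
top red [371 147  10   8  63] [375.3 150.3] [ 0.64  -0.097  0.044]
top red [354 270  14  23  70] [360.8 279.2] [ 0.246 -0.023  0.044]
top blue [325 160  31  10 117] [340.4 165. ] [0.587 0.018 0.078]
side red [402 243  13   7  63] [407.9 246.2] [ 0.639 -0.105  0.044]
side red [227 252  22   5  24] [237.5 255.1] [ 0.26  -0.116  0.044]
side red [208 263  20  12  45] [216.1 270.8] [ 0.228 -0.182  0.044]
side blue [369 209  16  13  36] [376.1 215.7] [0.584 0.001 0.078]
side blue [369 214  11  19  54] [373.6 222.6] [ 0.571 -0.042  0.078]
```

View pics/top0c.png

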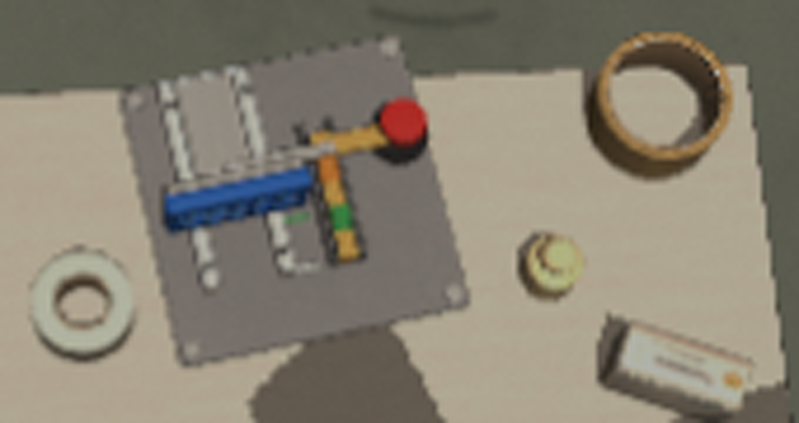

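The crop shows the base plate corners at (183,365), (468,303), (402,40) and (122,88), and the key at (403,121). The top of the blue plate's front edge runs from (165,205) to (312,180). The weight is at (552,265), the carton at (685,365) and the roll at (83,303). Next I fit the pose.

```bash
python3 - <<'E'
from h import *
from scipy.optimize import least_squares
c,M=cam("top"); cs,Ms=cam("side")
f=lambda x,y:(290+(x+.5)/4.7-.5,125+(y+.5)/4.7-.5)
obs=[((-.1,.1,.008),f(183,365)),((-.1,-.1,.008),f(468,303)),((.1,-.1,.008),f(402,40)),((.1,.1,.008),f(122,88)),((.026,-.08,.044),f(403,121))]
T=lambda p,P:np.array([p[0]+np.cos(p[2])*P[0]-np.sin(p[2])*P[1],p[1]+np.sin(p[2])*P[0]+np.cos(p[2])*P[1],P[2]])
s=least_squares(lambda p:np.concatenate([proj(T(p,P),c,M)-o for P,o in obs]+[proj(T(p,(.026,-.08,.044)),cs,Ms)-np.array([407.9,246.2])]),[.59,-.02,-.0])
p=s.x;print("pose",p,np.degrees(p[2]),"res",s.fun.round(1))
for n,P in(("key",(.026,-.08,.044)),("pf70",(-.015,.043,.055)),("pf0",(-.085,.043,.055)),("pf35",(-.05,.043,.055))):print(n,T(p,P).round(4))
for n,q,z in(("weight",(552,250),.05),("carton",(685,360),.057),("roll",(83,298),.034),("tape(brown)",(665,90),.05)):
    w=toplane(f(*q),z,c,M); d=w[:2]-p[:2]; print(n,w.round(3),"local",np.cos(p[2])*d[0]+np.sin(p[2])*d[1],-np.sin(p[2])*d[0]+np.cos(p[2])*d[1])
print("ink",toplane((430,251),.1,c,M))
print("blue top local +-48 proj",proj(T(p,(-.005,.091,.078)),c,M),proj(T(p,(-.005,-.005,.078)),c,M), "obs",f(165,205),f(312,180))
E
```

```text
pose [ 0.60226028 -0.02426965  0.15284682] 8.757477762679612 res [-0.6  0.3  0.8  0.9  0.2 -1.4 -0.4 -0.1  0.7 -0.1 -0.1 -1.2]
key [ 0.6401 -0.0994  0.044 ]
pf70 [0.5809 0.0159 0.055 ]
pf0 [0.5117 0.0053 0.055 ]
pf35 [0.5463 0.0106 0.055 ]
weight [ 0.545 -0.187  0.05 ] local -0.08177605643185724 -0.15192021154372648
carton [ 0.465 -0.265  0.057] local -0.1720793597835339 -0.2168755398346615
roll [0.532 0.121 0.034] local -0.04761458777550792 0.1545716132857212
tape(brown) [ 0.652 -0.274  0.05 ] local 0.010823147890990585 -0.25475521958497416
ink [ 0.31221728 -0.22139079  0.1       ]
blue top local +-48 proj [324.75769407 166.8602439 ] [355.8127053  160.74525297] obs (324.7127659574468, 168.22340425531914) (355.98936170212767, 162.90425531914894)
```

```bash
python3 -m creep '[[[0,0,0,0,0,5.3,1],[0,0,0,0,0,5.3,1],[0,0,0,0,0,5.3,1],[27,-28,0,0,0,0,1],[27,-28,0,0,0,0,1]]]' 30; python3 -m creep '[[[27,-28,0,0,0,0,1],[27,-28,0,0,0,0,1],[27,-28,0,0,0,0,1],[27,-28,0,0,0,0,1],[27,-28,0,0,0,0,1]]]'; python3 -m creep '[[[27,-28,0,0,0,0,1],[27,-28,0,0,0,0,1],[27,-28,0,0,0,0,1],[27,-28,0,0,0,0,1],[27,-28,0,0,0,0,1]]]'
```

```text
t: 0.52
ee_pos: [0.3258, -0.55, 0.2302]
tcp_rot: [-0.001, 0.997, 0.075, -0.0]
wrist_force: [0.4, 0.7, 0.1]
width: 0.299
t: 0.93
ee_pos: [0.4392, -0.3889, 0.2308]
tcp_rot: [-0.0, 0.997, 0.076, -0.0]
wrist_force: [-0.4, -0.3, -1.4]
width: -0.004
t: 1.35
ee_pos: [0.5512, -0.2299, 0.2309]
tcp_rot: [-0.0, 0.997, 0.077, -0.0]
wrist_force: [0.1, -0.8, 0.1]
width: 0.003
```

```bash
python3 -m creep '[[[27,-29,0,0,0,0,1],[27,-29,0,0,0,0,1],[27,-29,0,0,0,0,1],[27,-29,0,0,0,0,1],[0,0,35,0,0,0,1]]]';  python3 -m creep '[[[0,0,35,0,0,0,1],[0,0,35,0,0,0,1],[0,0,30,0,0,0,1],[0,0,0,0,0,0,1]]]'; python3 - <<'E'
from h import *
from rig import sensors
print(sensors.get_state()['ee_pos'])
c,M=cam("wrist"); im=optics.read_camera("wrist"); cv2.imwrite('pics/w1.png',im[:,:,::-1])
import pickle; pickle.dump((c,M),open('w1.pkl','wb'))
for n in("top","side"):
    i=optics.read_camera(n)[:,:,::-1]; cv2.imwrite(f'pics/{n}1.png',i)
b,g,r=[im[...,k].astype(int) for k in(2,1,0)]
m=((r>110)&(g<60)&(b<70)).astype('uint8'); k,_,s,ce=cv2.connectedComponentsWithStats(m)
for i in range(1,k):
    if s[i][4]>60: print(s[i],ce[i],toplane(ce[i],.044,c,M))
print("tcp px",proj(sensors.get_state()['ee_pos'],c,M))
E
```

```text
t: 1.77
ee_pos: [0.6483, -0.0953, 0.204]
tcp_rot: [0.0, 0.997, 0.079, 0.008]
wrist_force: [1.6, -1.1, 0.6]
width: 0.002
t: 2.1
ee_pos: [0.6334, -0.0991, 0.0876]
tcp_rot: [-0.002, 0.997, 0.077, -0.007]
wrist_force: [-2.2, 0.4, -1.0]
width: -0.002
[ 0.6334059  -0.09910671  0.08761809]
[ 294  185   49   47 1794] [318.11092531 208.36733556] [ 0.64146169 -0.09869486  0.044     ]
tcp px [321.89835183 247.18688417]
```

View pics/w1.png

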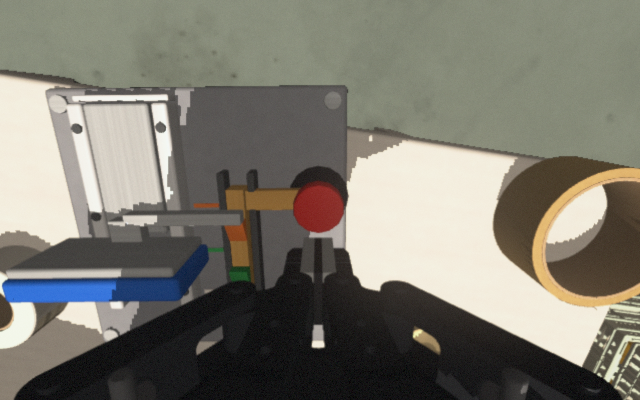

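The wrist view shows the red key at (318,208), straight ahead of the closed fingertips. The slide is to the left, still at the far stop. The key position agrees with the first estimate to 2 mm. I'll centre over it and descend.

```bash
python3 -m creep '[[[2,0,15,0,0,0,1],[0,0,10,0,0,0,1],[0,0,0,0,0,0,1],[0,0,0,0,0,0,1]]]'
```

```text
t: 2.58
ee_pos: [0.6413, -0.1004, 0.0709]
tcp_rot: [-0.0, 0.997, 0.076, -0.0]
wrist_force: [0.4, -0.3, 0.3]
width: 0.001
```

```bash
python3 -m creep '[[[0,-1,15,0,0,0,1],[0,0,7,0,0,0,1],[0,0,3,0,0,0,1],[0,0,3,0,0,0,1],[0,0,3,0,0,0,1]]]';python3 -m creep '[[[0,0,2,0,0,0,1],[0,0,1,0,0,0,1],[0,0,0,0,0,0,1],[0,0,0,0,0,0,1]]]'
```

```text
t: 3.0
ee_pos: [0.6412, -0.0993, 0.0413]
tcp_rot: [-0.0, 0.997, 0.077, -0.001]
wrist_force: [-5.0, 1.5, 9.1]
width: 0.003
t: 3.33
ee_pos: [0.6413, -0.0993, 0.0384]
tcp_rot: [-0.0, 0.997, 0.077, -0.0]
wrist_force: [-3.1, 0.8, 4.2]
width: -0.001
```

```bash
python3 -m creep '[[[0,0,1.5,0,0,0,1],[0,0,1,0,0,0,1],[0,0,0,0,0,0,1],[0,0,0,0,0,0,1],[0,0,0,0,0,0,1]]]'; python3 - <<'E'
from h import *
im=optics.read_camera("wrist"); cv2.imwrite('pics/w2.png',im[:,:,::-1])
E
```

```text
t: 3.75
ee_pos: [0.6414, -0.0993, 0.0362]
tcp_rot: [-0.0, 0.997, 0.077, -0.0]
wrist_force: [-4.7, 0.3, 5.3]
width: -0.004
```

View pics/w2.png

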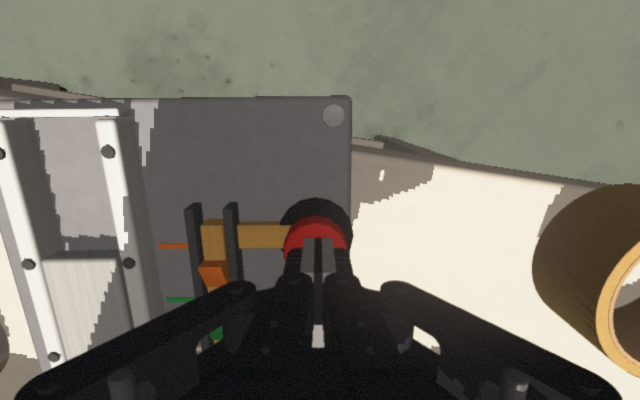

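The cross arm and plate have left the view, so the slide has sprung away from the far stop. I'll raise the tool, go round in front, and verify the slide is home with the top camera.

```bash
python3 -m creep '[[[0,0,0,0,0,0,1],[0,0,-30,0,0,0,1],[0,0,-35,0,0,0,1],[0,0,-35,0,0,0,1],[0,0,-15,0,0,0,1]]]'; python3 -m creep '[[[-31,-25,0,0,0,0,1],[-31,-25,0,0,0,0,1],[-31,-25,0,0,0,0,1],[-31,-25,0,0,0,0,1],[-30,-23,0,0,0,0,1]]]'; python3 -m creep '[[[0,0,0,0,0,0,1],[0,0,0,0,0,0,1]]]'; python3 - <<'E'
from h import *
im=optics.read_camera("wrist"); cv2.imwrite('pics/w3.png',im[:,:,::-1])
c,M=cam("wrist")
i=optics.read_camera("side"); cv2.imwrite('pics/side3.png',i[:,:,::-1])
b,g,r=[im[...,k].astype(int) for k in(2,1,0)]
m=((b>110)&(r<80)&(g<110)).astype('uint8'); k,_,s,ce=cv2.connectedComponentsWithStats(m)
p=[.60226,-.02427,.15285]; C,S=np.cos(p[2]),np.sin(p[2])
for i in range(1,k):
    if s[i][4]>60:
        for q in (ce[i],(ce[i][0],s[i][1])):
            w=toplane(q,.078,c,M);d=w[:2]-p[:2];print(s[i],q,w,"local",C*d[0]+S*d[1],-S*d[0]+C*d[1])
E
```

```text
t: 4.22
ee_pos: [0.6447, -0.1, 0.1561]
tcp_rot: [0.001, 0.997, 0.077, 0.004]
wrist_force: [-0.6, -0.1, 1.3]
width: -0.0
t: 4.63
ee_pos: [0.4691, -0.0006, 0.1501]
tcp_rot: [-0.0, 0.997, 0.076, 0.0]
wrist_force: [-0.2, 0.2, -0.0]
width: 0.001
t: 4.8
ee_pos: [0.4689, -0.0006, 0.1499]
tcp_rot: [0.0, 0.997, 0.077, 0.0]
wrist_force: [0.5, 0.2, 0.3]
width: 0.004
```

View pics/w3.png

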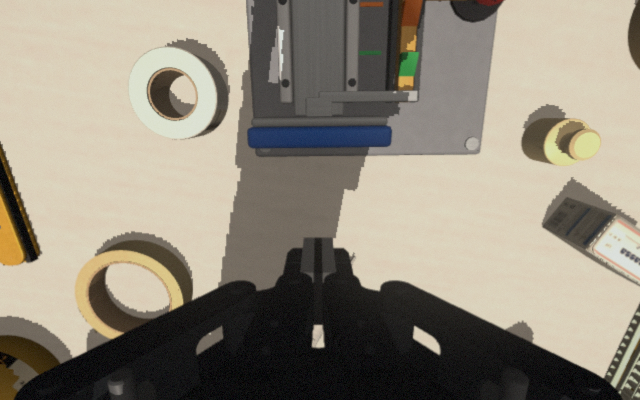

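The plate (centre about (320,137)) sits at the front of the base, and the cross arm is clear of the green stop. I'll check that numerically before pushing.

```bash
python3 - <<'E'
from h import *
c,M=cam("wrist"); p=[.60226,-.02427,.15285]; C,S=np.cos(p[2]),np.sin(p[2])
T=lambda P:np.array([p[0]+C*P[0]-S*P[1],p[1]+S*P[0]+C*P[1],P[2]])
im=cv2.imread('pics/w3.png').astype(int); col=im[100:165,300:340].mean(1); 
print([(100+i,*v.astype(int)) for i,v in enumerate(col)][15:56:2])
for t in(0,.035):
  for z in(.078,.028): print(t,z,[proj(T((-.085+t,y,z)),c,M).round(0) for y in(.091,-.005)])
print("corner",proj(T((-.1,-.1,.008)),c,M)); print("eye",c['eye'])
E
```

```text
[(115, np.int64(76), np.int64(79), np.int64(81)), (117, np.int64(68), np.int64(70), np.int64(73)), (119, np.int64(87), np.int64(91), np.int64(94)), (121, np.int64(86), np.int64(90), np.int64(92)), (123, np.int64(77), np.int64(81), np.int64(83)), (125, np.int64(64), np.int64(65), np.int64(66)), (127, np.int64(76), np.int64(44), np.int64(28)), (129, np.int64(92), np.int64(52), np.int64(31)), (131, np.int64(99), np.int64(57), np.int64(34)), (133, np.int64(98), np.int64(56), np.int64(34)), (135, np.int64(97), np.int64(56), np.int64(33)), (137, np.int64(96), np.int64(54), np.int64(33)), (139, np.int64(94), np.int64(53), np.int64(31)), (141, np.int64(93), np.int64(53), np.int64(32)), (143, np.int64(91), np.int64(51), np.int64(31)), (145, np.int64(80), np.int64(46), np.int64(28)), (147, np.int64(64), np.int64(48), np.int64(42)), (149, np.int64(68), np.int64(69), np.int64(71)), (151, np.int64(68), np.int64(69), np.int64(71)), (153, np.int64(66), np.int64(67), np.int64(69)), (155, np.int64(59), np.int64(62), np.int64(65))]
0 0.078 [array([244., 151.]), array([387., 151.])]
0 0.028 [array([258., 144.]), array([374., 144.])]
0.035 0.078 [array([241.,  96.]), array([390.,  96.])]
0.035 0.028 [array([256.,  99.]), array([376.,  99.])]
corner [475.52881391 158.7779413 ]
eye [0.53677468 0.00792845 0.29554603]
```

The front edge reads row 147 against 151 predicted for home and 96 for the middle stop, so the slide is home. Next I descend in front of the plate and find contact.

```bash
python3 -m creep '[[[0,0,35,0,0,0,1],[0,0,35,0,0,0,1],[0,0,25,0,0,0,1],[0,0,3,0,0,0,1],[0,0,0,0,0,0,1]]]'; python3 -m creep '[[[15,0,0,0,0,0,1],[8,0,0,0,0,0,1],[4,0,0,0,0,0,1],[3,0,0,0,0,0,1],[0,0,0,0,0,0,1]]]'; python3 -m creep '[[[3,0,0,0,0,0,1],[3,0,0,0,0,0,1],[3,0,0,0,0,0,1],[0,0,0,0,0,0,1],[0,0,0,0,0,0,1]]]'
```

```text
t: 5.32
ee_pos: [0.4702, -0.0018, 0.0504]
tcp_rot: [-0.0, 0.997, 0.076, -0.002]
wrist_force: [-0.5, -1.1, -0.2]
width: -0.002
t: 5.73
ee_pos: [0.5013, 0.0031, 0.0528]
tcp_rot: [0.0, 0.997, 0.077, 0.001]
wrist_force: [-0.0, 0.6, 0.0]
width: -0.001
t: 6.15
ee_pos: [0.5083, 0.0047, 0.0516]
tcp_rot: [-0.0, 0.997, 0.077, -0.001]
wrist_force: [-4.3, 0.5, 3.9]
width: -0.001
```

```bash
cat > edge.py <<'E'
from h import *
from rig import sensors
c,M=cam("wrist"); im=optics.read_camera("wrist"); s=sensors.get_state()
import sys; cv2.imwrite(f'pics/{sys.argv[1]}.png',im[:,:,::-1])
p=[.60226,-.02427,.15285]; C,S=np.cos(p[2]),np.sin(p[2]); L=lambda w:(C*(w[0]-p[0])+S*(w[1]-p[1]),-S*(w[0]-p[0])+C*(w[1]-p[1]))
a=im.astype(int); m=((a[...,2]>1.6*a[...,0])&(a[...,2]>40)&(a[...,2]>1.3*a[...,1])).astype('uint8')
k,lab,st,ce=cv2.connectedComponentsWithStats(m); i=1+np.argmax(st[1:,4]); print(st[i],"F",s['wrist_force'].round(1),"tcp local",L(s['ee_pos']))
for col in range(st[i][0]+8,st[i][0]+st[i][2]-8,25):
    r=np.where(lab[:,col]==i)[0]
    if len(r): print(col,r.min(),r.max(),"top-of-blue local z.078:",np.round(L(toplane((col,r.min()),.078,c,M)),4),"bottom:",np.round(L(toplane((col,r.max()),.078,c,M)),4))
E
python3 edge.py w4; python3 -m creep '[[[5,0,0,0,0,0,1],[5,0,0,0,0,0,1],[5,0,0,0,0,0,1],[5,0,0,0,0,0,1],[0,0,0,0,0,0,1]]]'; python3 edge.py w5
```

```text
[ 198  221  241   36 7775] F [-5.3 -0.5  4.1] tcp local (np.float64(-0.08839898661139002), np.float64(0.04295601524513862))
206 225 256 top-of-blue local z.078: [-0.0653  0.0857] bottom: [-0.0785  0.0869]
231 224 256 top-of-blue local z.078: [-0.0649  0.0759] bottom: [-0.0784  0.0769]
256 224 255 top-of-blue local z.078: [-0.0648  0.0662] bottom: [-0.078   0.0669]
281 223 255 top-of-blue local z.078: [-0.0644  0.0565] bottom: [-0.078   0.0568]
306 223 255 top-of-blue local z.078: [-0.0644  0.0467] bottom: [-0.078   0.0468]
331 223 255 top-of-blue local z.078: [-0.0644  0.037 ] bottom: [-0.078   0.0368]
356 222 254 top-of-blue local z.078: [-0.064   0.0273] bottom: [-0.0775  0.0268]
381 222 253 top-of-blue local z.078: [-0.0639  0.0176] bottom: [-0.077   0.0169]
406 222 253 top-of-blue local z.078: [-0.0639  0.0078] bottom: [-0.077   0.0069]
t: 6.62
ee_pos: [0.5275, 0.0079, 0.0514]
tcp_rot: [-0.0, 0.997, 0.077, -0.002]
wrist_force: [-4.3, 1.4, 2.8]
width: -0.002
[ 198  221  241   37 7870] F [-4.1  1.2  2.8] tcp local (np.float64(-0.06862654592063848), np.float64(0.043216595982569425))
206 224 256 top-of-blue local z.078: [-0.0453  0.0858] bottom: [-0.0589  0.0871]
231 224 256 top-of-blue local z.078: [-0.0453  0.0761] bottom: [-0.0589  0.0771]
256 224 256 top-of-blue local z.078: [-0.0453  0.0664] bottom: [-0.0589  0.0671]
281 224 256 top-of-blue local z.078: [-0.0453  0.0567] bottom: [-0.0588  0.0571]
306 223 256 top-of-blue local z.078: [-0.0448  0.047 ] bottom: [-0.0588  0.0471]
331 223 255 top-of-blue local z.078: [-0.0448  0.0372] bottom: [-0.0584  0.0371]
356 223 255 top-of-blue local z.078: [-0.0448  0.0275] bottom: [-0.0584  0.0271]
381 223 254 top-of-blue local z.078: [-0.0448  0.0178] bottom: [-0.0579  0.0171]
406 222 254 top-of-blue local z.078: [-0.0444  0.0082] bottom: [-0.0579  0.0071]
```

The plate has travelled about 25 mm. I'll push 22 mm more, to about 47, and hold.

```bash
python3 -m creep '[[[5,0,0,0,0,0,1],[6,0,0,0,0,0,1],[6,0,0,0,0,0,1],[5,0,0,0,0,0,1],[0,0,0,0,0,0,1]]]';python3 -m creep '[[[0,0,0,0,0,0,1],[0,0,0,0,0,0,1],[0,0,0,0,0,0,1]]]'; python3 edge.py w6 | sed -n '1p;6p'
```

```text
t: 7.08
ee_pos: [0.5492, 0.0116, 0.0511]
tcp_rot: [-0.001, 0.997, 0.077, -0.002]
wrist_force: [-8.4, 1.2, 6.1]
width: -0.002
t: 7.33
ee_pos: [0.5485, 0.0115, 0.0512]
tcp_rot: [-0.0, 0.997, 0.077, -0.002]
wrist_force: [-6.8, 1.0, 4.5]
width: -0.001
[ 197  221  242   37 7897] F [-7.7  0.3  4.3] tcp local (np.float64(-0.047710507068053076), np.float64(0.04350336422325591))
305 224 256 top-of-blue local z.078: [-0.0238  0.0476] bottom: [-0.0373  0.0477]
```

```bash
python3 -m creep '[[[-4,0,0,0,0,0,1],[-4,0,0,0,0,0,1],[-4,0,0,0,0,0,1],[-4,0,0,0,0,0,1],[-4,0,0,0,0,0,1]]]';python3 -m creep '[[[-15,0,0,0,0,0,1],[-20,0,0,0,0,0,1],[-20,0,0,0,0,0,1],[0,0,-30,0,0,0,1],[0,0,-35,0,0,0,1]]]';python3 -m creep '[[[0,0,-35,0,0,0,1],[0,0,0,0,0,0,1],[0,0,0,0,0,0,1],[0,0,0,0,0,0,1]]]'; python3 edge.py w7 ; python3 - <<'E'
from h import *
i=optics.read_camera("top")[:,:,::-1]; cv2.imwrite('pics/top7.png',i)
a=cv2.imread('pics/w7.png'); j=optics.read_camera("side")[:,:,::-1]
cv2.imwrite('pics/c7.png',np.vstack([a[:300,:][:, :640], cv2.resize(j[180:330,300:500],(640,290))[:, :] ]))
E
```

```text
t: 7.8
ee_pos: [0.5317, 0.008, 0.0519]
tcp_rot: [0.0, 0.997, 0.077, 0.001]
wrist_force: [-0.0, -0.1, -0.7]
width: -0.0
t: 8.22
ee_pos: [0.4725, -0.0004, 0.114]
tcp_rot: [-0.0, 0.997, 0.076, -0.003]
wrist_force: [1.9, 0.1, -0.2]
width: -0.001
t: 8.55
ee_pos: [0.4772, -0.0004, 0.1521]
tcp_rot: [0.0, 0.997, 0.077, 0.001]
wrist_force: [0.6, -0.3, -0.3]
width: 0.001
[ 244   83  147   27 3500] F [ 0.1  0.3 -0.1] tcp local (np.float64(-0.12097313565994804), np.float64(0.04279592402560051))
252 85 107 top-of-blue local z.078: [-0.0378  0.0841] bottom: [-0.0513  0.0848]
277 85 108 top-of-blue local z.078: [-0.0377  0.068 ] bottom: [-0.0519  0.0685]
302 84 108 top-of-blue local z.078: [-0.0371  0.0519] bottom: [-0.0519  0.0521]
327 84 108 top-of-blue local z.078: [-0.0371  0.0359] bottom: [-0.0519  0.0358]
352 84 107 top-of-blue local z.078: [-0.0371  0.0198] bottom: [-0.0512  0.0194]
377 83 105 top-of-blue local z.078: [-0.0364  0.0038] bottom: [-0.05    0.0031]
```

View pics/c7.png

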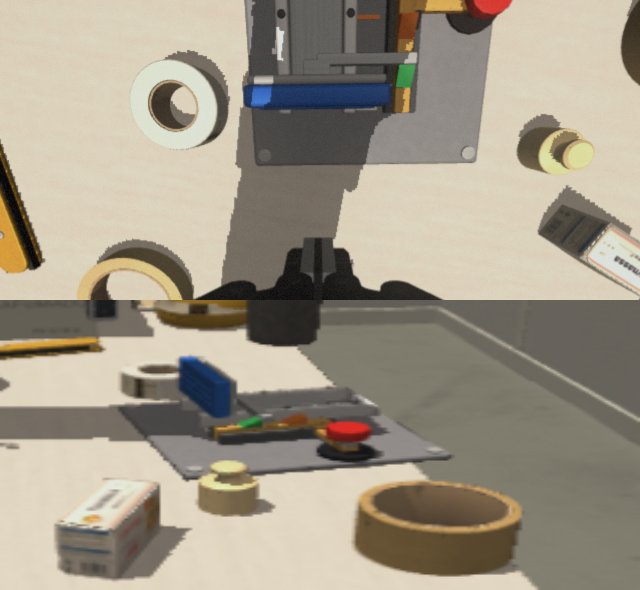

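The cross arm rests right behind the green stop (wrist view, about (405,58)). The face is at local -51 mm, which gives 34 mm of travel. The key is up and the bystanders are in place. The arm is clear of everything, so I'm handing in.

```bash
python3 -c "
from rig import workorder,sensors
s=sensors.get_state();print(s['t'],s['wrist_force'])
print(workorder.sign_off())"
```

```text
8.7 [-0.71140764 -0.3937662  -0.67258771]
the job is handed in; nothing more can be done
None
```

The job is done and was handed in at 8.7 s. The slide is latched on the middle stop with the key up.

- **Key press:** I pressed the red key with the shut fingertips about 8 mm, and the slide ran home. The plate's front edge was at image row 147, against 151 predicted for home and 96 for the middle stop.
- **Push:** I raised the tool, came down in front of the blue plate and pushed it to about 46 mm of travel. The force there was 7.7 N, close to the 7.5 N expected from the spring. I then backed off and the slide sprang back.
- **Last checks:** The final image puts the slide at about 34 mm of travel, within about 2 mm, with the cross arm resting behind the green stop. The key looks up in the side view. The label roll, check weight and carton look unmoved, and the wrist force was about zero with the tool well clear.
- **Not measured directly:** I read the slide and key positions from images only. I did not check the ink, cheese and masking tape by image at the end; the arm did not work near them.
- **Small disagreement:** My images and the fitted pose of the label stop differed by 2 to 3 mm, within the stated calibration error plus fit error. No check failed.

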